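# Shut and latch the guard gate in front of the press die

### The arm

A 6-joint arm with a two-finger parallel gripper is mounted at the origin on the work surface. World frame = base frame: x ahead of the robot, y to its left, z up, the work surface at z = 0. Lengths are in mm, angles in rad, forces in N, time in s.
With the tool pointing down it reaches from about 300 to 875 mm from the base axis. Payload 4.2 kg.
Tool frame: the origin (TCP) lies on the front face of the gripper's body, between the roots of the fingers; the fingertips stand 73 mm ahead of it and the grasp point (between the pads) lies 54 mm ahead of it; z points along the fingers, y is the line along which they close (so a half turn about z gives the same grasp; the last joint's range is limited). The gripper opens to 85 mm and grips with 20 to 120 N. Pads are 22 mm wide; open, the fingers measure 114 mm over their backs; the gripper's body (76 mm by 85 mm) begins 54 mm behind the grasp point. The pads swing forward as they close: fully open they stand 13 mm farther back than shut.
Start: joints at [-1.343, 0.32, 1.565, -0, 1.257, -0.02], TCP at [141.032, -557.444, 303.938] pointing down, gripper open.
Joint ranges: [-3.11, 3.11], [-0.84, 2.01], [0.21, 2.61], [-1.34, 4.49], [0.05, 2.63], [-2.56, 2.56]. Speed limits (rad/s): [2.57, 2.57, 3.14, 3.14, 3.14, 3.14].

### API

Orientations are given as a rotation vector (axis times angle).
In Python, from workcell import env, vision, order gives the robot as it stands.
- The arm moves only by the tool arm_command, never from a script. Its argument "rows" is a list of rows, each an object of numbers: "claw": the opening, from -1 (shut) to 1 (fully open); "dx", "dy", "dz": the shift along the tool's x, y, z in m; "ax", "ay", "az": the turn, a rotation vector about the tool's x, y, z in rad. In form: [{"claw": .., "dx": .., "dy": .., "dz": .., "ax": .., "ay": .., "az": ..}, ...]. A call has 1 to 12 rows; each row shifts and turns the commanded pose from where the row before left it, along the tool's axes as they then stand; what a row does not reach is not made up. A row lasts 1/10 s, in which the tool goes at most 50 mm and 8.59 degrees, less where a joint would pass 70% of its speed; a pose out of reach is approached as far as the arm can. A call is refused whole if a number of a shift passes 0.05 or a number of a turn 0.15, either way. A call with a gripper value outside its range is refused whole. The fingers move at their own pace and stop on an object; "grip_force" is the grip in N (left out, the last holds). Time passes only in rows, so rows that do not move let the fingers close. It gives the time, the measured TCP pose, the force, the opening and the grip force at its end, in the units of the state.
- env.observe(): the state, without advancing time (a new reading comes with each control period).
- vision.capture(name): name is "scene" or "top" or "wrist"; returns a dict with "image" (420x560x3 uint8, red, green, blue), "depth" (420x560 float32, mm along the optical axis (not along the pixel's ray), 0 where there is no reading), "mtx" (3x3 intrinsics, pixels), "R" (3x3) and "t" (3): a world point X has camera coordinates R X + t; the wrist camera has in their place "T_tool_cam" (4x4, takes a point from camera to tool coordinates, whose origin is the TCP and whose axes are the flange's). Camera axes: x right, y down, z forward; pixel columns grow to the right and rows downward; lengths in mm; the calibration is good to about 2 mm. The wrist camera is an equidistant fisheye: a pixel r from the principal point sees the ray r / f radians off the axis. A picture is of the moment at which its call begins: read the wrist's pose just before it.
- order.finish_job(): hands the job in; it is judged then, once.
The state is a dict: "t": time; "qpos": joint angles; "joint_vel": joint speeds; "tau": joint torques, N m; "tcp_pos": TCP position; "eef_rot": TCP orientation; "contact_force": force on the tool from outside, world axes, zero at the start; "wrist_torque": the same for the moment, N m; "gripper_width": finger opening in mm; "finger_force": force on a finger pad.
Only numpy, scipy, OpenCV 4.12 (cv2) and the standard library are available. Lean on these libraries where they do the work, as an engineer would, in place of code of your own. Each camera call takes 0.05 s, during which the arm holds its last target. There are 200 camera calls.

### The job

Close the sliding guard gate in front of the blue die and latch it: lift the latch bar by its red knob, bring the gate shut with the bar raised over the front lug of the yellow keeper, and let the bar down into the keeper's notch so that it sits fully home and holds the gate. The keeper is adjustable and is not exactly where the drawings put it, so feel for its tall rear lug and do not force anything; leave the loose things on the table where they are, and let go at the end.

Things in the scene. Friction and masses are not known exactly. Their poses are not given: they have to be found in the camera images.
- frame: Blue guard frame with the die, one fixed unit. Origin on the table under the gate's track; +z up, +y along the track towards the keeper (the gate's closing direction), +x to the die, away from the robot. Track 60 mm wide, 30 mm high, y -275 to 185 mm. Gate 22 mm thick, top at z 158 mm. The die spans x 20 to 320 mm, at most 130 mm high.
- keeper: Blue fixed post, 50 x 64 mm in plan, top at z 160 mm. Origin on the table under its middle, axes as the frame's. It carries the yellow keeper jaw, bolted tight by hand: the centre of the jaw's notch lies anywhere up to 20 mm either way along y from the post's middle and is not measured. The jaw must not take more than 20 N.
- keeper_top (a point): Middle of the post's top, z 160 mm. On it lies a fixed dark seat plate, 44 mm wide in x, y -65 to 42 mm, top at z 172 mm. On the plate sits the yellow jaw (see the post), 44 mm wide: a front lug (towards the gate, a flat land 34 mm long in y, top at z 186 mm) and a tall rear lug (12 mm, top at z 222 mm). The notch between them is 15 mm wide in y, its floor the plate.
- latch_knob (a point): Middle of the latch bar's red barrel knob: 26 mm diameter, 34 mm high, upright on a 12 mm stem, 40 mm above the bar's middle line and 170 mm from its pivot along +y. The bar's top is 32 mm below this point. With the bar level the point lies at z 240 mm.
- latch_nose (a point): Middle of the underside of the bar's nose: a steel block 12 mm long in y, 12 mm wide in x, hanging 20 mm below the bar (12 mm wide, 16 mm high) at its free end, 220 mm from the pivot along +y, 50 mm beyond the knob. With the bar level it lies at z 172 mm, the height of the keeper's seat; with the gate joint at 0 it is over the post's middle.
- gate (a joint): Sliding guard gate (clear panel, aluminium frame, 0.9 kg, 2 N friction, stays where left), in m: distance from nominally shut, growing as it opens towards the frame's -y; stops at -0.026 and 0.140. The latch bar is hinged on it 200 mm up and travels with it. When latched it reads between -0.022 and 0.022, depending on where the jaw is set.
- latch (a joint): Latch bar (steel, about 0.4 kg, drops by its own weight; 2 to 4 N lift it at the knob), in rad: 0 is level (nose on the keeper's seat), positive with the free end raised, up to a stop at 0.2. While the gate is open it lies at -0.03 on its rest, the nose too low for plate and lug. The nose passes the front lug above 0.064 and can never pass the rear lug.
- pressing: Loose round silver pressing, 124 mm diameter, 22 mm high, lying on the table on the robot's side of the track; origin at its underside.
- clamp: Loose dark clamp block with a bolt head, 40 x 90 x 34 mm; origin at its underside.
- spring: Loose yellow cylindrical die spring standing on end, 38 mm diameter, 50 mm high; origin at its underside.

How it is judged:
By the outcome, as a careful person would: the job done as asked, in the order asked, and still so for the second after the job is handed in, with the robot touching nothing.
It also fails if it takes over 38 s, if anything falls off the work surface, if the arm or the gripper's body presses on something with over 40 N, if the wrist force passes 120 N, or if a joint passes its speed limit or range.

## Working session

There is one attempt and no reset: what is moved stays moved. The work goes in short steps, Python scripts to look and compute and a tool call to move; the robot and the scene stay as the last step left them, time stands still between calls to the robot, and variables do not carry over. Pictures are saved under pics/ and viewed, at most 10 in all, crops included, and the job is handed in when it is done.

Besides the shell and the picture viewer there is one more tool, called after ">>>" as name(argument=value, ...), one argument or row to a line, values as JSON. arm_command: Moves the arm, as the interface text tells. Its arguments: {"type":"object","properties":{"rows":{"type":"array"},"grip_force":{"type":"number"}},"required":["rows"]}

```bash
mkdir -p pics; ls
python3 - <<'E'
from workcell import env,vision
import cv2,numpy as np
s=env.observe(); print(s)
for n in ("scene","top"):
    c=vision.capture(n); cv2.imwrite(f"pics/{n}0.png",c["image"][:,:,::-1]); np.savez(f"{n}0.npz",**c); print(n,c["mtx"],c["R"],c["t"])
E
```

```text
pics
{'t': 0.0, 'qpos': array([-1.34301176e+00,  3.20320438e-01,  1.56566484e+00,  1.49530293e-05,
        1.25738877e+00, -1.99966062e-02]), 'joint_vel': array([ 1.22158826e-03, -9.56576742e-04, -9.66502627e-04,  1.90897355e-03,
        1.20261712e-03, -9.09679145e-05]), 'tau': array([ 8.06380995e-04, -4.15526605e+01, -2.34159261e+01,  1.17185773e-04,
        8.18467175e-03, -1.08272465e-05]), 'tcp_pos': array([ 140.95083539, -557.10973298,  303.07125445]), 'eef_rot': array([-3.11575474e+00, -3.87992525e-01,  2.67824818e-04]), 'contact_force': array([-0.78374678,  0.09149513,  0.18347273]), 'wrist_torque': array([0.01379096, 0.02753766, 0.03574665]), 'finger_force': 0.0, 'gripper_width': 85.60695637335232}
scene [[462.70154192   0.         279.93910623]
 [  0.         462.70154192 208.63098692]
 [  0.           0.           1.        ]] [[ 0.17826772  0.98380506  0.01866051]
 [ 0.71105413 -0.1156895  -0.69355458]
 [-0.68016369  0.13690703 -0.72016236]] [ -74.7865447  -240.58118528 1237.09060719]
top [[486.21721631   0.         286.43789308]
 [  0.         486.21721631 212.95578965]
 [  0.           0.           1.        ]] [[-0.02601458 -0.9993258  -0.02590722]
 [-0.9880449   0.02964305 -0.15128966]
 [ 0.15195563  0.02166176 -0.98814991]] [ 24.2527408  514.61368768 984.64009913]
```

View pics/scene0.png

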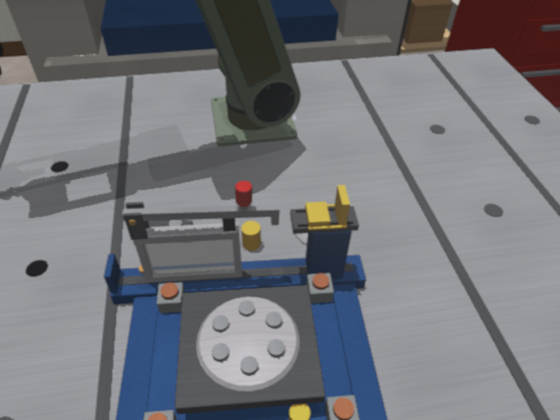

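View pics/top0.png

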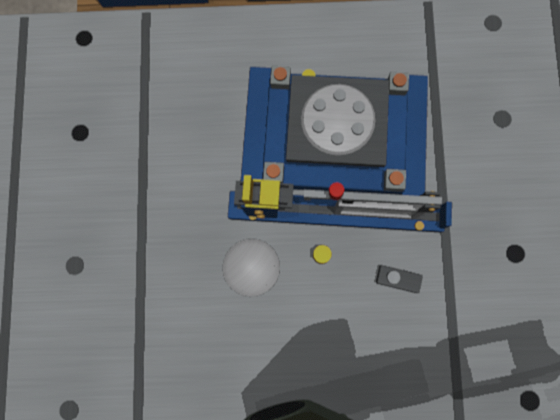

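The scene view shows the red knob at (244,193), the bar's nose at (276,215) and the jaw at (318–345,210). In the top view the knob is at (337,190), the front lug at (270,193) and the rear lug at (247,190). Next I'll measure these.

```bash
cat > h.py <<'E'
import numpy as np,cv2
def load(n): return dict(np.load(n))
def cloud(c):
    d=c["depth"];v,u=np.mgrid[:d.shape[0],:d.shape[1]];K=c["mtx"]
    P=np.stack([(u-K[0,2])/K[0,0]*d,(v-K[1,2])/K[1,1]*d,d],-1)
    X=(P-c["t"])@c["R"]; X[d<=0]=np.nan; return X
def plane(c,u,v,z):
    K=c["mtx"];r=np.array([(u-K[0,2])/K[0,0],(v-K[1,2])/K[1,1],1])@c["R"];o=-c["R"].T@c["t"]
    return o+r*(z-o[2])/r[2]
E
python3 - <<'E'
from h import *
for n in ("top0","scene0"):
    c=load(n+".npz");X=cloud(c);h=cv2.cvtColor(c["image"],cv2.COLOR_RGB2HSV).astype(int)
    H,S,V=h[...,0],h[...,1],h[...,2]
    red=((H<5)|(H>174))&(S>180)&(V>90)&(X[...,2]>180)&(X[...,2]<300)
    print(n,"red",red.sum(),np.nanmedian(X[red],0),X[red].min(0),X[red].max(0))
    yel=(abs(H-27)<6)&(S>150)&(X[...,2]>165)
    for lo,hi in((178,194),(215,230)):
        m=yel&(X[...,2]>lo)&(X[...,2]<hi)
        if m.sum(): print("yel",lo,m.sum(),np.median(X[m],0),np.percentile(X[m],3,axis=0),np.percentile(X[m],97,axis=0))
    blue=(abs(H-110)<12)&(S>130)&(X[...,2]>24)&(X[...,2]<36); 
    print("blue",blue.sum(),np.nanmin(X[blue],0),np.nanmax(X[blue],0))
    i=c["image"][:,:,::-1]
    cr=i[150:250,210:460] if n[0]=="t" else i[170:300,90:380]
    k=3.2 if n[0]=="t" else 2.7
    cv2.imwrite(f"pics/{n}c.png",cv2.resize(cr,None,fx=k,fy=k,interpolation=cv2.INTER_CUBIC))
# track front edge in top
c=load("top0.npz")
for u,v in((229,219),(444,231),(337,190)): print(u,v,plane(c,u,v,30 if u!=337 else 250))
E
```

```text
top0 red 156 [519.21298692 -79.09878551 250.84050506] [508.40303789 -90.76019859 240.92633668] [530.9573568  -67.27329173 255.02497025]
yel 178 461 [530.40980872  37.05525386 186.31678741] [510.34949543  20.84343354 181.03174637] [552.01518626  53.82495593 189.13122889]
yel 215 169 [533.51522138  74.85134398 222.12842412] [513.69751818  68.14728529 218.04592373] [553.98333     80.55184614 224.75053872]
blue 2191 [ 470.16287147 -318.22028265   24.00905267] [846.36646037 134.83038737  35.95434761]
scene0 red 7 [517.48283551 -84.79992169 250.60635956] [515.37598547 -88.2012213  248.95192321] [522.03908124 -70.40652932 251.13736387]
yel 178 342 [533.45814688  36.8493464  186.13018972] [514.85917054  22.00284171 184.22809812] [551.92708091  51.29151006 187.88968389]
yel 215 72 [535.47125201  74.54242728 222.15614539] [519.77740856  70.65628592 220.66525209] [553.37055437  78.64519399 223.99342481]
blue 2398 [ 473.8972018  -322.2938614    24.04524882] [808.88810424 134.50516369  35.94142985]
229 219 [507.20479288 132.63007272  30.        ]
444 231 [ 468.38592455 -319.22117206   30.        ]
337 190 [519.0765394  -80.50685762 250.        ]
```

Run:
```python
import cv2,numpy as np
a=cv2.imread("pics/top0c.png");b=cv2.imread("pics/scene0c.png");b=cv2.resize(b,(800,280*b.shape[0]//b.shape[0]+0)) if 0 else b
w=800;m=np.zeros((600,800,3),np.uint8);a=a[:250];b=b[:350]
m[:a.shape[0],:a.shape[1]]=a[:, :800];m[250:250+b.shape[0],:b.shape[1]]=b;cv2.imwrite("pics/m.png",m)
```

```text
(no output)
```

View pics/m.png

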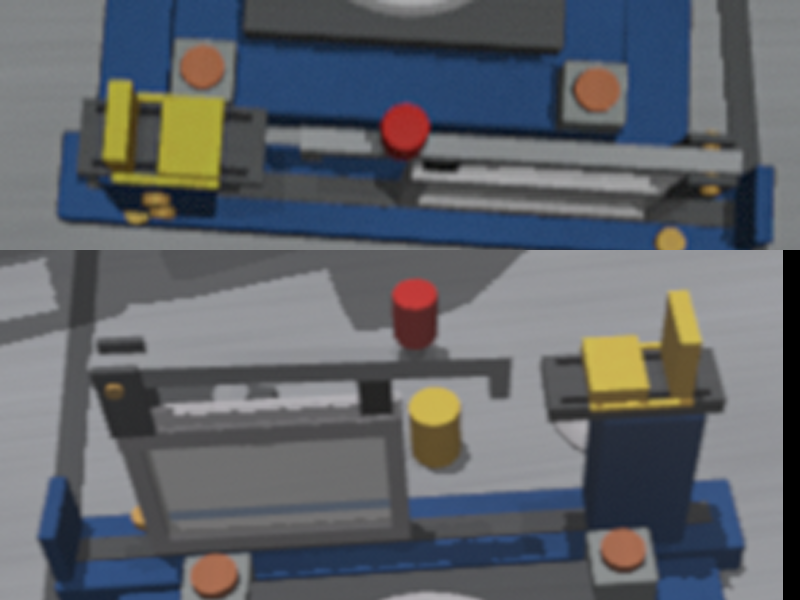

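The crops confirm the geometry:
- The bar's free end and nose are at about (500,380) in the lower crop.
- The front lug is at (615,365) and the tall rear lug at (682,345).

The frame yaw is about -0.086 rad, and the nose has about 92 mm to travel. First I turn the tool while rising.

>>> arm_command(
  rows=[
    {"claw": 1, "dz": -0.006, "az": -0.137},
    {"claw": 1, "dz": -0.006, "az": -0.137},
    {"claw": 1, "dz": -0.006, "az": -0.137},
    {"claw": 1, "dz": -0.006, "az": -0.137},
    {"claw": 1, "dz": -0.006, "az": -0.137},
    {"claw": 1, "dz": -0.006, "az": -0.137},
    {"claw": 1, "dz": -0.006, "az": -0.137},
    {"claw": 1, "dz": -0.006, "az": -0.137},
    {"claw": 1, "dz": -0.006, "az": -0.137},
    {"claw": 1},
  ],
)

```text
$.rows[0]: bad value
```

>>> arm_command(
  rows=[
    {"claw": 1, "dx": 0, "dy": 0, "dz": -0.006, "ax": 0, "ay": 0, "az": -0.137},
    {"claw": 1, "dx": 0, "dy": 0, "dz": -0.006, "ax": 0, "ay": 0, "az": -0.137},
    {"claw": 1, "dx": 0, "dy": 0, "dz": -0.006, "ax": 0, "ay": 0, "az": -0.137},
    {"claw": 1, "dx": 0, "dy": 0, "dz": -0.006, "ax": 0, "ay": 0, "az": -0.137},
    {"claw": 1, "dx": 0, "dy": 0, "dz": -0.006, "ax": 0, "ay": 0, "az": -0.137},
    {"claw": 1, "dx": 0, "dy": 0, "dz": -0.006, "ax": 0, "ay": 0, "az": -0.137},
    {"claw": 1, "dx": 0, "dy": 0, "dz": -0.006, "ax": 0, "ay": 0, "az": -0.137},
    {"claw": 1, "dx": 0, "dy": 0, "dz": -0.006, "ax": 0, "ay": 0, "az": -0.137},
    {"claw": 1, "dx": 0, "dy": 0, "dz": -0.006, "ax": 0, "ay": 0, "az": -0.141},
  ],
  grip_force=25,
)

```text
t: 1.0
tcp_pos: [141.0, -557.2, 357.6]
eef_rot: [-2.308, -2.13, -0.001]
contact_force: [-0.6, -0.1, -0.3]
gripper_width: 85.1
finger_force: 0.0
```

>>> arm_command(
  rows=[
    {"claw": 1, "dx": 0.038, "dy": 0.0255, "dz": 0, "ax": 0, "ay": 0, "az": 0},
    {"claw": 1, "dx": 0.038, "dy": 0.0255, "dz": 0, "ax": 0, "ay": 0, "az": 0},
    {"claw": 1, "dx": 0.038, "dy": 0.0255, "dz": 0, "ax": 0, "ay": 0, "az": 0},
    {"claw": 1, "dx": 0.038, "dy": 0.0255, "dz": 0, "ax": 0, "ay": 0, "az": 0},
    {"claw": 1, "dx": 0.038, "dy": 0.0255, "dz": 0, "ax": 0, "ay": 0, "az": 0},
    {"claw": 1, "dx": 0.038, "dy": 0.0255, "dz": 0, "ax": 0, "ay": 0, "az": 0},
    {"claw": 1, "dx": 0.038, "dy": 0.0255, "dz": 0, "ax": 0, "ay": 0, "az": 0},
    {"claw": 1, "dx": 0.038, "dy": 0.0255, "dz": 0, "ax": 0, "ay": 0, "az": 0},
    {"claw": 1, "dx": 0.038, "dy": 0.0255, "dz": 0, "ax": 0, "ay": 0, "az": 0},
    {"claw": 1, "dx": 0.038, "dy": 0.0255, "dz": 0, "ax": 0, "ay": 0, "az": 0},
    {"claw": 1, "dx": 0.038, "dy": 0.0255, "dz": 0, "ax": 0, "ay": 0, "az": 0},
    {"claw": 1, "dx": 0.038, "dy": 0.0255, "dz": 0, "ax": 0, "ay": 0, "az": 0},
  ],
)

```text
t: 2.2
tcp_pos: [485.8, -127.7, 357.6]
eef_rot: [-2.314, -2.124, 0.001]
contact_force: [0.8, -0.4, -0.1]
gripper_width: 85.8
finger_force: 0.0
```

>>> arm_command(
  rows=[
    {"claw": 1, "dx": 0.025, "dy": 0.0165, "dz": 0, "ax": 0, "ay": 0, "az": 0},
    {"claw": 1, "dx": 0.0255, "dy": 0.0165, "dz": 0, "ax": 0, "ay": 0, "az": 0},
    {"claw": 1, "dx": 0, "dy": 0, "dz": 0, "ax": 0, "ay": 0, "az": 0},
    {"claw": 1, "dx": 0, "dy": 0, "dz": 0, "ax": 0, "ay": 0, "az": 0},
  ],
)

```text
t: 2.6
tcp_pos: [522.2, -81.6, 357.3]
eef_rot: [-2.313, -2.125, 0.002]
contact_force: [-0.2, 0.2, 0.2]
gripper_width: 85.3
finger_force: 0.0
```

Run:
```python
from workcell import env,vision
from h import *
s=env.observe(); print(s["tcp_pos"],s["eef_rot"],s["contact_force"])
c=vision.capture("wrist");cv2.imwrite("pics/w1.png",c["image"][:,:,::-1]);np.savez("w1.npz",**c);print(c["mtx"],c["T_tool_cam"])
```

```text
[522.15813957 -81.625494   357.29112821] [-2.31279069e+00 -2.12491680e+00  2.26180904e-03] [-0.20542993  0.22679054  0.15386059]
[[325.1922621    0.         283.2214294 ]
 [  0.         325.1922621  214.11856416]
 [  0.           0.           1.        ]] [[ 9.57789206e-04 -9.57500801e-01 -2.88429020e-01  7.34427760e+01]
 [ 9.99999280e-01  7.08737303e-04  9.67905317e-04  4.27530375e-01]
 [-7.22349710e-04 -2.88429740e-01  9.57500790e-01 -6.94683586e+01]
 [ 0.00000000e+00  0.00000000e+00  0.00000000e+00  1.00000000e+00]]
```

View pics/w1.png

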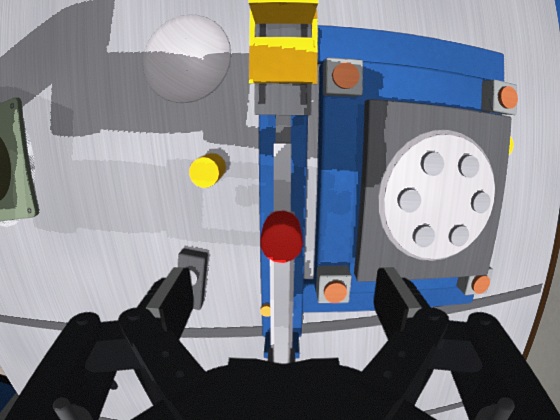

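The wrist picture shows the red knob at (281,230), the bar running straight down the image so the yaw is aligned, and the jaw above (edge of front lug at about (283,82)).

```bash
cat >> h.py <<'E'
def wray(c,u,v,zt):
    K=c["mtx"];x=(u-K[0,2])/K[0,0];y=(v-K[1,2])/K[1,1];r=np.hypot(x,y)
    d=np.array([x/r*np.sin(r),y/r*np.sin(r),np.cos(r)]) if r else np.array([0,0,1.])
    T=c["T_tool_cam"];d=T[:3,:3]@d;o=T[:3,3];return o+d*(zt-o[2])/d[2]
E
python3 - <<'E'
from h import *
c=load("w1.npz");i=c["image"];h=cv2.cvtColor(i,cv2.COLOR_RGB2HSV).astype(int)
m=((h[...,0]<5)|(h[...,0]>174))&(h[...,1]>150)&(h[...,2]>60)
m[:,:240]=0;m[:,320:]=0;m[:190]=0;m[270:]=0
v,u=np.nonzero(m);print(u.min(),u.max(),v.min(),v.max())
z=357.3-252
print("knob top c",wray(c,281,229,z),wray(c,u.min(),225,z),wray(c,u.max(),225,z),wray(c,281,v.min(),z),wray(c,281,v.max(),z))
for n,u,v,z in(("front near top",283,82,357.3-186),("front far top",283,48,171.3),("rear near top?",283,25,357.3-222),("rear far",283,4,357.3-222),("bar far",272,310,357.3-205),("bar r",295,310,357.3-205)): print(n,wray(c,u,v,z))
E
```

```text
261 302 211 262
knob top c [ 11.94441946  -0.65251623 105.3       ] [ 14.33189231 -12.01313401 105.3       ] [ 14.35141649  11.27430138 105.3       ] [ 22.61909372  -0.6408626  105.3       ] [ -8.79898106  -0.6821509  105.3       ]
front near top [100.93471781   0.41461108 171.3       ]
front far top [126.83982204   0.38958787 171.3       ]
rear near top? [134.31923544   0.37973801 135.3       ]
rear far [149.0138694    0.36456833 135.3       ]
bar far [-74.26103339  -8.33579813 152.3       ]
bar r [-74.25592645  10.24527295 152.3       ]
```

>>> arm_command(
  rows=[
    {"claw": 1, "dx": 0.003, "dy": -0.001, "dz": 0.015, "ax": 0, "ay": 0, "az": 0},
    {"claw": 1, "dx": 0, "dy": 0, "dz": 0.02, "ax": 0, "ay": 0, "az": 0},
    {"claw": 1, "dx": 0, "dy": 0, "dz": 0.02, "ax": 0, "ay": 0, "az": 0},
    {"claw": 1, "dx": 0, "dy": 0, "dz": 0.012, "ax": 0, "ay": 0, "az": 0},
    {"claw": 1, "dx": 0, "dy": 0, "dz": 0, "ax": 0, "ay": 0, "az": 0},
    {"claw": -0.2, "dx": 0, "dy": 0, "dz": 0, "ax": 0, "ay": 0, "az": 0},
    {"claw": -0.2, "dx": 0, "dy": 0, "dz": 0, "ax": 0, "ay": 0, "az": 0},
    {"claw": -0.3, "dx": 0, "dy": 0, "dz": 0, "ax": 0, "ay": 0, "az": 0},
    {"claw": -0.4, "dx": 0, "dy": 0, "dz": 0, "ax": 0, "ay": 0, "az": 0},
  ],
  grip_force=25,
)

```text
t: 3.55
tcp_pos: [521.8, -78.9, 291.6]
eef_rot: [2.314, 2.123, 0.001]
contact_force: [-0.5, -0.7, 0.2]
gripper_width: 28.3
finger_force: 0.0
```

>>> arm_command(
  rows=[
    {"claw": -0.5, "dx": 0, "dy": 0, "dz": 0, "ax": 0, "ay": 0, "az": 0},
    {"claw": -0.7, "dx": 0, "dy": 0, "dz": 0, "ax": 0, "ay": 0, "az": 0},
    {"claw": -0.7, "dx": 0, "dy": 0, "dz": 0, "ax": 0, "ay": 0, "az": 0},
    {"claw": -0.7, "dx": 0, "dy": 0, "dz": 0, "ax": 0, "ay": 0, "az": 0},
  ],
)

```text
t: 3.95
tcp_pos: [521.0, -78.8, 291.6]
eef_rot: [-2.314, -2.124, 0.001]
contact_force: [-4.1, -0.1, 6.3]
gripper_width: 25.3
finger_force: 25.7
```

>>> arm_command(
  rows=[
    {"claw": -0.7, "dx": -0.001, "dy": -0.0005, "dz": -0.004, "ax": 0, "ay": 0, "az": 0},
    {"claw": -0.7, "dx": -0.001, "dy": -0.0005, "dz": -0.004, "ax": 0, "ay": 0, "az": 0},
    {"claw": -0.7, "dx": -0.001, "dy": 0, "dz": -0.004, "ax": 0, "ay": 0, "az": 0},
    {"claw": -0.7, "dx": -0.001, "dy": 0, "dz": -0.004, "ax": 0, "ay": 0, "az": 0},
    {"claw": -0.7, "dx": -0.001, "dy": 0, "dz": -0.004, "ax": 0, "ay": 0, "az": 0},
    {"claw": -0.7, "dx": -0.0013, "dy": 0, "dz": -0.004, "ax": 0, "ay": 0, "az": 0},
    {"claw": -0.7, "dx": -0.0013, "dy": 0, "dz": -0.004, "ax": 0, "ay": 0, "az": 0},
    {"claw": -0.7, "dx": 0, "dy": 0, "dz": 0, "ax": 0, "ay": 0, "az": 0},
    {"claw": -0.7, "dx": 0, "dy": 0, "dz": 0, "ax": 0, "ay": 0, "az": 0},
  ],
)

```text
t: 4.85
tcp_pos: [520.1, -86.5, 319.0]
eef_rot: [2.314, 2.123, 0.0]
contact_force: [1.9, -2.4, -3.9]
gripper_width: 25.2
finger_force: 25.0
```

Run:
```python
from workcell import env,vision
from h import *
s=env.observe(); print(s["tcp_pos"],s["contact_force"],s["finger_force"])
c=vision.capture("scene");cv2.imwrite("pics/s2.png",cv2.resize(c["image"][150:300,90:390,::-1],None,fx=2.6,fy=2.6,interpolation=cv2.INTER_CUBIC))
```

```text
[520.07019575 -86.54554848 319.030153  ] [ 1.94324816 -2.43631276 -3.89301773] 24.96974766254425
```

View pics/s2.png

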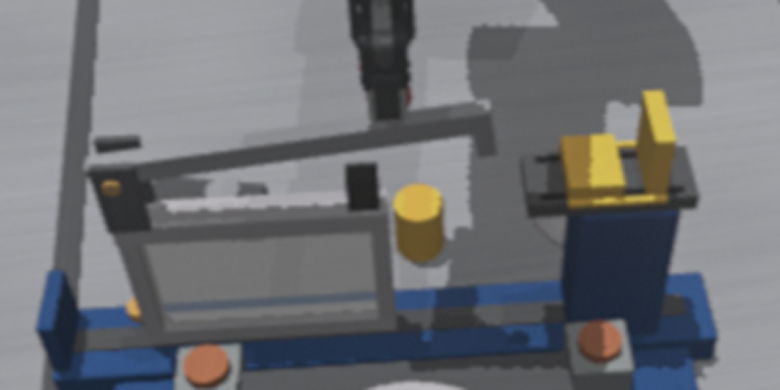

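The bar is raised, with the nose at (485,145), above the front-lug height, and the gate has not moved. Now I close the gate most of the way.

>>> arm_command(
  rows=[
    {"claw": -0.7, "dx": 0.004, "dy": 0, "dz": 0, "ax": 0, "ay": 0, "az": 0},
    {"claw": -0.7, "dx": 0.008, "dy": 0, "dz": 0, "ax": 0, "ay": 0, "az": 0},
    {"claw": -0.7, "dx": 0.008, "dy": 0, "dz": 0, "ax": 0, "ay": 0, "az": 0},
    {"claw": -0.7, "dx": 0.008, "dy": 0, "dz": 0, "ax": 0, "ay": 0, "az": 0},
    {"claw": -0.7, "dx": 0.008, "dy": 0, "dz": 0, "ax": 0, "ay": 0, "az": 0},
    {"claw": -0.7, "dx": 0.004, "dy": 0, "dz": 0, "ax": 0, "ay": 0, "az": 0},
    {"claw": -0.7, "dx": 0, "dy": 0, "dz": 0, "ax": 0, "ay": 0, "az": 0},
  ],
)

```text
t: 5.6
tcp_pos: [523.8, -45.0, 319.2]
eef_rot: [-2.314, -2.125, -0.004]
contact_force: [5.2, 0.5, -3.2]
gripper_width: 24.9
finger_force: 25.1
```

>>> arm_command(
  rows=[
    {"claw": -0.7, "dx": 0.005, "dy": 0.0005, "dz": 0, "ax": 0, "ay": 0, "az": 0},
    {"claw": -0.7, "dx": 0.008, "dy": 0.0005, "dz": 0, "ax": 0, "ay": 0, "az": 0},
    {"claw": -0.7, "dx": 0.008, "dy": 0, "dz": 0, "ax": 0, "ay": 0, "az": 0},
    {"claw": -0.7, "dx": 0.008, "dy": 0, "dz": 0, "ax": 0, "ay": 0, "az": 0},
    {"claw": -0.7, "dx": 0.005, "dy": 0, "dz": 0, "ax": 0, "ay": 0, "az": 0},
    {"claw": -0.7, "dx": 0, "dy": 0, "dz": 0, "ax": 0, "ay": 0, "az": 0},
    {"claw": -0.7, "dx": 0, "dy": 0, "dz": 0, "ax": 0, "ay": 0, "az": 0},
  ],
)

```text
t: 6.3
tcp_pos: [527.1, -11.7, 319.1]
eef_rot: [-2.313, -2.123, -0.002]
contact_force: [2.3, 1.8, -3.6]
gripper_width: 25.2
finger_force: 25.2
```

Run:
```python
from workcell import env,vision
from h import *
s=env.observe(); print(s["tcp_pos"],s["contact_force"],s["finger_force"])
c=vision.capture("scene");cv2.imwrite("pics/s3.png",cv2.resize(c["image"][170:260,180:390,::-1],None,fx=3.6,fy=3.6,interpolation=cv2.INTER_CUBIC))
```

```text
[527.05639632 -11.71533286 319.07697934] [ 2.27007112  1.82465911 -3.56912628] 25.19992232322693
```

View pics/s3.png

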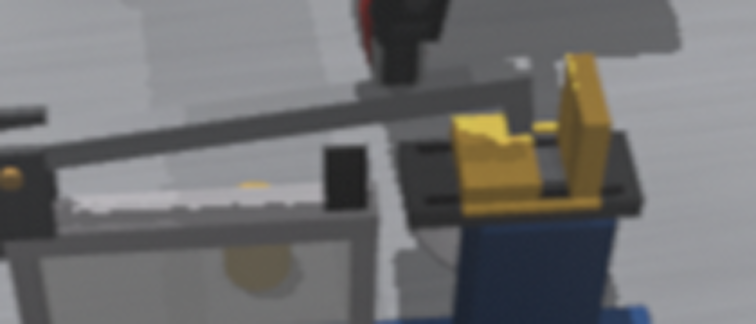

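The bar is raised over the front lug, with the nose at about (520,100) and the rear lug still ahead at (590,120). Now I creep.

>>> arm_command(
  rows=[
    {"claw": -0.7, "dx": 0.002, "dy": 0, "dz": 0, "ax": 0, "ay": 0, "az": 0},
    {"claw": -0.7, "dx": 0.002, "dy": 0, "dz": 0, "ax": 0, "ay": 0, "az": 0},
    {"claw": -0.7, "dx": 0.002, "dy": 0, "dz": 0, "ax": 0, "ay": 0, "az": 0},
    {"claw": -0.7, "dx": 0.002, "dy": 0, "dz": 0, "ax": 0, "ay": 0, "az": 0},
    {"claw": -0.7, "dx": 0.002, "dy": 0, "dz": 0, "ax": 0, "ay": 0, "az": 0},
    {"claw": -0.7, "dx": 0.001, "dy": 0, "dz": 0, "ax": 0, "ay": 0, "az": 0},
  ],
)

```text
t: 6.95
tcp_pos: [528.0, -1.6, 318.8]
eef_rot: [-2.315, -2.124, 0.001]
contact_force: [-0.1, -3.2, -3.8]
gripper_width: 25.2
finger_force: 25.1
```

>>> arm_command(
  rows=[
    {"claw": -0.7, "dx": 0.001, "dy": 0, "dz": 0, "ax": 0, "ay": 0, "az": 0},
    {"claw": -0.7, "dx": 0.001, "dy": 0, "dz": 0, "ax": 0, "ay": 0, "az": 0},
  ],
)

```text
t: 7.15
tcp_pos: [528.2, 0.3, 318.8]
eef_rot: [-2.315, -2.124, 0.001]
contact_force: [-0.6, -2.4, -5.0]
gripper_width: 25.1
finger_force: 25.1
```

>>> arm_command(
  rows=[
    {"claw": -0.7, "dx": 0.001, "dy": 0, "dz": 0, "ax": 0, "ay": 0, "az": 0},
    {"claw": -0.7, "dx": 0.001, "dy": 0, "dz": 0, "ax": 0, "ay": 0, "az": 0},
  ],
)

```text
t: 7.35
tcp_pos: [528.4, 2.3, 318.8]
eef_rot: [-2.315, -2.124, 0.001]
contact_force: [-1.3, -2.2, -4.1]
gripper_width: 25.4
finger_force: 25.1
```

>>> arm_command(
  rows=[
    {"claw": -0.7, "dx": 0.001, "dy": 0, "dz": 0, "ax": 0, "ay": 0, "az": 0},
  ],
)

```text
t: 7.45
tcp_pos: [528.5, 3.3, 318.8]
eef_rot: [-2.315, -2.124, 0.001]
contact_force: [-0.6, -1.5, -3.7]
gripper_width: 25.1
finger_force: 25.1
```

>>> arm_command(
  rows=[
    {"claw": -0.7, "dx": 0.001, "dy": 0, "dz": 0, "ax": 0, "ay": 0, "az": 0},
  ],
)

```text
t: 7.55
tcp_pos: [528.5, 4.3, 318.8]
eef_rot: [-2.315, -2.124, 0.001]
contact_force: [-0.8, -1.5, -4.7]
gripper_width: 25.3
finger_force: 25.1
```

>>> arm_command(
  rows=[
    {"claw": -0.7, "dx": 0.001, "dy": 0, "dz": 0, "ax": 0, "ay": 0, "az": 0},
  ],
)

```text
t: 7.65
tcp_pos: [528.6, 5.3, 318.8]
eef_rot: [-2.315, -2.124, 0.001]
contact_force: [-1.1, -2.6, -4.5]
gripper_width: 25.3
finger_force: 25.1
```

>>> arm_command(
  rows=[
    {"claw": -0.7, "dx": 0.001, "dy": 0, "dz": 0, "ax": 0, "ay": 0, "az": 0},
  ],
)

```text
t: 7.75
tcp_pos: [528.7, 5.6, 318.8]
eef_rot: [2.314, 2.123, -0.003]
contact_force: [-1.2, -6.8, -5.7]
gripper_width: 25.4
finger_force: 25.0
```

The tall rear lug was felt at y≈5.4, at about 5–7 N. I ease off slightly and lower along the bar's arc.

>>> arm_command(
  rows=[
    {"claw": -0.7, "dx": -0.0005, "dy": 0, "dz": 0, "ax": 0, "ay": 0, "az": 0},
    {"claw": -0.7, "dx": 0.0006, "dy": 0, "dz": 0.002, "ax": 0, "ay": 0, "az": 0},
    {"claw": -0.7, "dx": 0.0007, "dy": 0, "dz": 0.002, "ax": 0, "ay": 0, "az": 0},
    {"claw": -0.7, "dx": 0.0007, "dy": 0, "dz": 0.002, "ax": 0, "ay": 0, "az": 0},
    {"claw": -0.7, "dx": 0.0007, "dy": 0, "dz": 0.002, "ax": 0, "ay": 0, "az": 0},
    {"claw": -0.7, "dx": 0.0006, "dy": 0, "dz": 0.002, "ax": 0, "ay": 0, "az": 0},
    {"claw": -0.7, "dx": 0, "dy": 0, "dz": 0, "ax": 0, "ay": 0, "az": 0},
  ],
)

```text
t: 8.45
tcp_pos: [529.1, 9.5, 308.4]
eef_rot: [-2.314, -2.123, -0.0]
contact_force: [-2.1, -0.7, -1.5]
gripper_width: 25.3
finger_force: 25.4
```

>>> arm_command(
  rows=[
    {"claw": -0.7, "dx": 0.0003, "dy": 0, "dz": 0.002, "ax": 0, "ay": 0, "az": 0},
    {"claw": -0.7, "dx": 0.0004, "dy": 0, "dz": 0.002, "ax": 0, "ay": 0, "az": 0},
    {"claw": -0.7, "dx": 0, "dy": 0, "dz": 0, "ax": 0, "ay": 0, "az": 0},
  ],
)

```text
t: 8.75
tcp_pos: [529.1, 10.4, 304.7]
eef_rot: [-2.314, -2.123, -0.001]
contact_force: [-2.6, 2.8, -1.5]
gripper_width: 25.0
finger_force: 25.5
```

Run:
```python
from workcell import env,vision
from h import *
s=env.observe(); print(s["tcp_pos"],s["contact_force"],s["finger_force"])
c=vision.capture("scene");cv2.imwrite("pics/s4.png",cv2.resize(c["image"][180:260,230:390,::-1],None,fx=5,fy=5,interpolation=cv2.INTER_CUBIC))
```

```text
[529.13582997  10.42117095 304.68696804] [-2.56244032  2.8023342  -1.49317485] 25.461651384830475
```

View pics/s4.png

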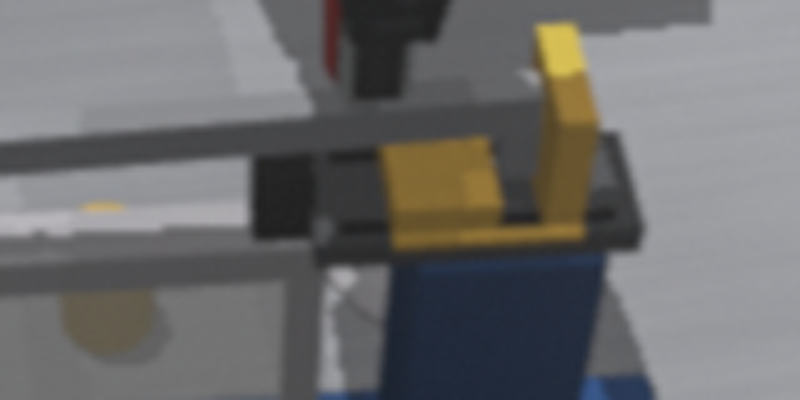

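The nose sits between the lugs and is partly down, behind the front lug at about (515,160). I continue down.

>>> arm_command(
  rows=[
    {"claw": -0.7, "dx": 0.0008, "dy": -0.0003, "dz": 0.002, "ax": 0, "ay": 0, "az": 0},
    {"claw": -0.7, "dx": 0.0006, "dy": 0, "dz": 0.002, "ax": 0, "ay": 0, "az": 0},
    {"claw": -0.7, "dx": 0, "dy": 0, "dz": 0, "ax": 0, "ay": 0, "az": 0},
  ],
)

```text
t: 9.1
tcp_pos: [529.2, 11.3, 300.7]
eef_rot: [2.315, 2.124, 0.001]
contact_force: [-1.0, 0.9, -0.4]
gripper_width: 25.5
finger_force: 25.4
```

>>> arm_command(
  rows=[
    {"claw": -0.7, "dx": 0.0005, "dy": 0, "dz": 0.002, "ax": 0, "ay": 0, "az": 0},
    {"claw": -0.7, "dx": 0.0003, "dy": 0, "dz": 0.001, "ax": 0, "ay": 0, "az": 0},
  ],
)

```text
t: 9.3
tcp_pos: [529.2, 12.0, 297.8]
eef_rot: [2.315, 2.124, 0.0]
contact_force: [-1.7, 2.4, 0.4]
gripper_width: 25.1
finger_force: 25.4
```

>>> arm_command(
  rows=[
    {"claw": -0.7, "dx": 0.0003, "dy": 0, "dz": 0.001, "ax": 0, "ay": 0, "az": 0},
    {"claw": -0.7, "dx": 0, "dy": 0, "dz": 0, "ax": 0, "ay": 0, "az": 0},
  ],
)

```text
t: 9.5
tcp_pos: [529.2, 12.1, 297.5]
eef_rot: [2.314, 2.123, 0.001]
contact_force: [-2.9, 2.2, 2.0]
gripper_width: 25.3
finger_force: 25.8
```

>>> arm_command(
  rows=[
    {"claw": -0.3, "dx": 0, "dy": 0, "dz": 0, "ax": 0, "ay": 0, "az": 0},
    {"claw": -0.1, "dx": 0, "dy": 0, "dz": 0, "ax": 0, "ay": 0, "az": 0},
    {"claw": 0.3, "dx": 0, "dy": 0, "dz": 0, "ax": 0, "ay": 0, "az": 0},
    {"claw": 0.6, "dx": 0, "dy": 0, "dz": 0, "ax": 0, "ay": 0, "az": 0},
    {"claw": 0.9, "dx": 0, "dy": 0, "dz": 0, "ax": 0, "ay": 0, "az": 0},
    {"claw": 0.9, "dx": 0, "dy": 0, "dz": 0, "ax": 0, "ay": 0, "az": 0},
  ],
)

```text
t: 10.1
tcp_pos: [529.2, 12.2, 296.9]
eef_rot: [2.315, 2.124, 0.0]
contact_force: [0.2, -0.3, -0.3]
gripper_width: 81.1
finger_force: 0.0
```

Run:
```python
from workcell import env,vision
from h import *
s=env.observe(); print(s["tcp_pos"],s["contact_force"],s["finger_force"],s["gripper_width"])
c=vision.capture("scene");cv2.imwrite("pics/s5.png",cv2.resize(c["image"][180:260,230:390,::-1],None,fx=5,fy=5,interpolation=cv2.INTER_CUBIC))
```

```text
[529.15543423  12.20763934 296.86204658] [ 0.19857495 -0.30073836 -0.30679937] 0.0 81.06044642994688
```

View pics/s5.png

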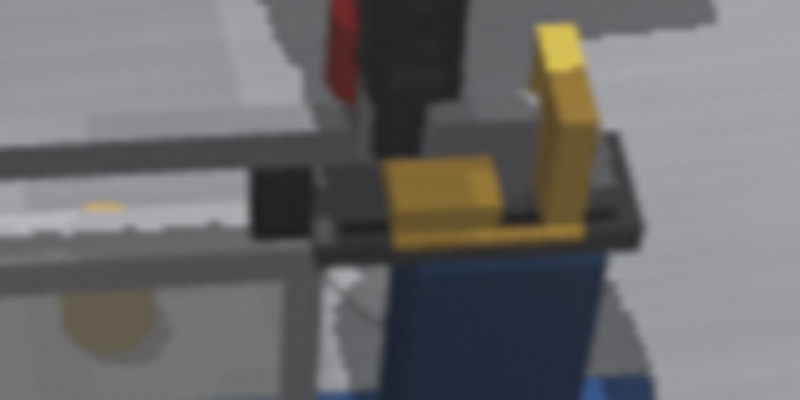

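The fingers are open and the bar lies lower over the jaw, its line running at about (150,155) to (330,145), level with the lugs. I back off upward and check the height.

>>> arm_command(
  rows=[
    {"claw": 1, "dx": 0, "dy": 0, "dz": -0.01, "ax": 0, "ay": 0, "az": 0},
    {"claw": 1, "dx": 0, "dy": 0, "dz": -0.02, "ax": 0, "ay": 0, "az": 0},
    {"claw": 1, "dx": 0, "dy": 0, "dz": -0.03, "ax": 0, "ay": 0, "az": 0},
    {"claw": 1, "dx": 0, "dy": 0, "dz": -0.03, "ax": 0, "ay": 0, "az": 0},
    {"claw": 1, "dx": 0, "dy": -0.03, "dz": -0.02, "ax": 0, "ay": 0, "az": 0},
    {"claw": 1, "dx": -0.03, "dy": -0.03, "dz": 0, "ax": 0, "ay": 0, "az": 0},
    {"claw": 1, "dx": -0.04, "dy": -0.03, "dz": 0, "ax": 0, "ay": 0, "az": 0},
    {"claw": 1, "dx": -0.04, "dy": -0.03, "dz": 0, "ax": 0, "ay": 0, "az": 0},
    {"claw": 1, "dx": -0.04, "dy": -0.03, "dz": 0, "ax": 0, "ay": 0, "az": 0},
    {"claw": 1, "dx": -0.04, "dy": -0.02, "dz": 0, "ax": 0, "ay": 0, "az": 0},
    {"claw": 1, "dx": 0, "dy": 0, "dz": 0, "ax": 0, "ay": 0, "az": 0},
  ],
)

```text
t: 11.25
tcp_pos: [340.7, -165.7, 408.1]
eef_rot: [2.321, 2.113, -0.002]
contact_force: [0.0, 0.1, -0.6]
gripper_width: 85.3
finger_force: 0.0
```

Run:
```python
from workcell import env,vision
from h import *
s=env.observe(); print(s["tcp_pos"],s["contact_force"])
t=vision.capture("top");X=cloud(t);h=cv2.cvtColor(t["image"],cv2.COLOR_RGB2HSV).astype(int)
H,S,V=h[...,0],h[...,1],h[...,2]
red=((H<5)|(H>174))&(S>180)&(V>90)&(X[...,2]>180)&(X[...,2]<300)
print("red",red.sum(),np.median(X[red],0),X[red].min(0),X[red].max(0))
yel=(abs(H-27)<6)&(S>150)
for lo,hi in((178,194),(215,230)):
    m=yel&(X[...,2]>lo)&(X[...,2]<hi)
    if m.sum(): print("yel",m.sum(),np.median(X[m],0),np.percentile(X[m],[3,97],axis=0))
c=vision.capture("scene")
a=cv2.resize(c["image"][160:270,160:370],(800,419),interpolation=cv2.INTER_CUBIC)
b=cv2.resize(t["image"][160:220,210:450],(720,180),interpolation=cv2.INTER_CUBIC)
m=np.zeros((599,800,3),np.uint8);m[:419]=a;m[419:,:720]=b
cv2.imwrite("pics/s6.png",m[:,:,::-1])
```

```text
[ 340.70383605 -165.65919874  408.06950997] [ 0.03635205  0.10955658 -0.58140799]
red 161 [526.9919245   11.14843472 256.06079993] [ 5.16721823e+02 -3.89240131e-01  2.43561725e+02] [538.13722701  21.51811347 259.84562087]
yel 266 [520.85233115  39.39406234 186.12721048] [[509.76938185  22.94027296 179.1089466 ]
 [552.72780373  67.40672308 189.62639889]]
yel 168 [534.39819229  74.77727098 221.98696878] [[514.13036567  68.15269234 218.60589418]
 [554.30656831  80.5314494  224.72330462]]
```

View pics/s6.png

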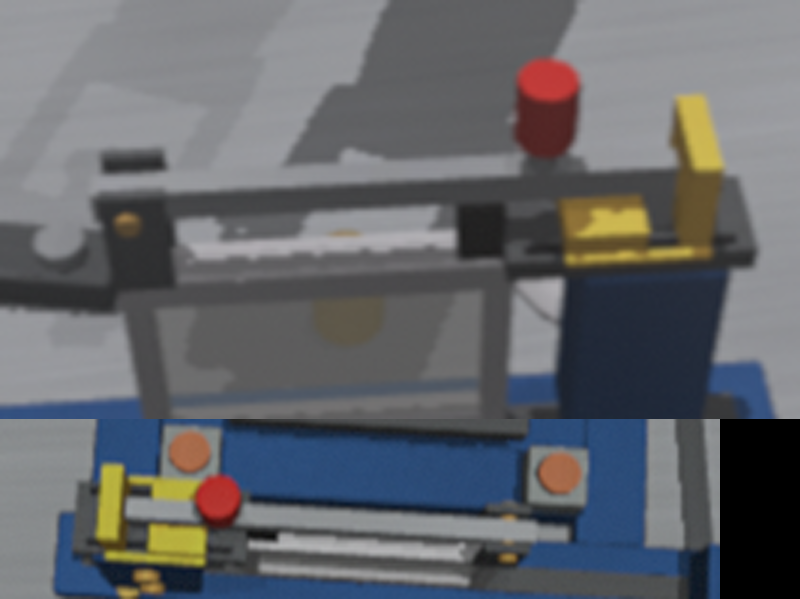

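The knob's height rose 5.2 mm from its rest position, which matches a level bar. The nose is home in the notch and the jaw has not moved, so I hand the job in.

```bash
python3 -c "
from workcell import order
print(order.finish_job())"
```

```text
the job is handed in; nothing more can be done
None
```

The gate is shut and latched: the bar is level and fully home in the keeper's notch, the jaw hasn't moved, the gripper has let go and is clear, and the job was handed in at about 11 s.

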